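# Snug up the conduit plug in the parcel scale's junction box

### The arm

A 6-joint arm with a two-finger parallel gripper is mounted at the origin on the work surface. World frame = base frame: x ahead of the robot, y to its left, z up, the work surface at z = 0. Lengths are in mm, angles in degrees, forces in N, time in s.
With the tool pointing down it reaches from about 350 to 800 mm from the base axis. Payload 7.3 kg.
Tool frame: the origin (TCP) lies midway between the tips of the shut fingers; the grasp point (between the pads) lies manip.grip_point_offset behind it (manip.grip_point_offset is the distance from the TCP to the grasp point, in mm); z points along the fingers, y is the line along which they close (so a half turn about z gives the same grasp; the last joint's range is limited). The gripper opens to 85 mm and grips with 20 to 120 N. Pads are 22 mm wide; open, the fingers measure 114 mm over their backs; the gripper's body (76 mm by 85 mm) begins 54 mm behind the grasp point. The pads swing forward as they close: fully open they stand 13 mm farther back than shut.
Start: joints at [63.426, 19.595, 87.324, -0, 73.075, -8.365], TCP at [164.036, 498.735, 231.322] pointing down, gripper open.
Joint ranges: [-145.02, 145.02], [-44.19, 115.74], [2.07, 154.8], [-57.11, 237.11], [16.16, 152.29], [-177.93, 177.93]. Speed limits (degrees/s): [147.25, 147.25, 180, 180, 180, 180].

### API

Orientations are given as a 3x3 rotation matrix whose columns are the frame's x, y, z axes.
In Python, from workcell import manip gives the robot as it stands. The module is installed in compiled form; this text tells all that it offers.
- The arm moves only by the shell command python3 -m handwheel 'ROWS'. ROWS is a JSON object of lists of equal length, an entry for each row: "hand": the opening, from 0 (shut) to 1 (fully open); "dp": the shift along the world's x, y, z in m, a list of three; "turn": the turn about the world's z in degrees. A call has 1 to 5 rows; each row is the pose to reach, as a shift and turn from the pose commanded when the call began; what a row does not reach only later rows make up. A row lasts 1/8 s, in which the tool goes at most 62.5 mm and 10.7 degrees, less where a joint would pass 70% of its speed; a pose out of reach is approached as far as the arm can. A call with a gripper value outside its range is refused whole. The fingers move at their own pace and stop on an object; the grip force is fixed at half the most. Time passes only in rows, so rows that repeat a pose let the fingers close. It gives the time, the measured TCP pose, the force, the opening and the grip force at its end, in the units of the state.
- manip.get_state(): the state, without advancing time (a new reading comes with each control period).
- manip.get_image(name): name is "side" or "top" or "wrist"; returns a dict with "frame" (400x640x3 uint8, blue, green, red), "range_z" (400x640 float32, mm along the optical axis (not along the pixel's ray), 0 where there is no reading), "camera_matrix" (3x3 intrinsics, pixels), "rvec" (rotation vector, rad) and "tvec" (3), from world to camera coordinates, as OpenCV has them. Camera axes: x right, y down, z forward; pixel columns grow to the right and rows downward; lengths in mm; the calibration is good to about 2 mm. A picture is of the moment at which its call begins.
- manip.job_done(): hands the job in; it is judged then, once.
Trained networks look in a picture, given as the dict that the camera call returned (one of the last four; its "shot" number tells which), for a name from the list of things; names that differ only in an ending like _2 or _b are one class to them, and where a whole thing is asked for, a point or a joint stands for the part that bears it (a point fixed in the world has none). Each returns a list of dicts, best first, with "confidence" (0 to 1); they miss things now and then, are a little off and sometimes report something else, mostly with a low value. They report only what shows in the picture. A call takes as long as a camera call. They do not tell look-alikes from the thing itself.
- manip.spot_in(picture, query): "extent" ([left, top, width, height] in pixels, round what is visible of it).
- manip.spot_point(picture, query): "location" ([column, row] in pixels: a listed point, or the origin of a listed thing).
The state is a dict: "t": time; "qpos": joint angles; "joint_vel": joint speeds; "joint_torque": joint torques, N m; "tool_pos": TCP position; "ee_rot": TCP orientation; "wrist_force": force on the tool from outside, world axes, zero at the start; "moment": the same for the moment, N m; "gripper_width": finger opening in mm; "gripper_force": force on a finger pad.
Only numpy, scipy, OpenCV 4.12 (cv2) and the standard library are available. Lean on these libraries where they do the work, as an engineer would, in place of code of your own. Each camera call takes 0.05 s, during which the arm holds its last target. There are 200 camera calls.

### The job

Take the T-handled square key out of its wooden block, fit it on the square head of the black tapered plug in the junction box and tighten the plug clockwise by the key until it is snug, without overtightening it and without putting the fingers on the plug. Then stand the key upright in its pocket in the block again, leaving the tape measure, the paper roll and the stamp alone.

Things in the scene. Friction and masses are not known exactly. Their poses are not given: they have to be found in the camera images.
- jbox: Cast-aluminium junction box fixed to the counter, 80 (its x) x 136 (its y) x 70 mm high, origin under its centre, z up. Two round hubs, 46 mm wide, stand on it, upper faces 86 mm above the counter: the one at y +36 mm holds the plug, the one at y -36 mm a grey domed cord grip (38 mm wide, top at 117 mm). A 45 mm high conduit stub leaves its +x face, to x 93 mm.
- plug: Black nylon plug with a tapered, taped thread, started by hand in its hub. Origin on its axis at the hub's upper face; z up. Above that: a round collar 33 mm wide up to 7.5 mm, then a square head 20 x 20 mm, sides along this body's x and y, up to 25.5 mm, its top 4 mm chamfered to 13.6 x 13.6 mm. It turns about z: clockwise from above tightens and sinks it, 2.2 mm a turn.
- plug_top (a point): Centre of the head's top, axes as plug. While loose it drags at 0.2 N m (some 0.08 is still felt when turning stops). After 0.2 to 2.9 rad, never the same, the taper bites and the torque climbs by about 0.7 N m a radian, with no stop. Snug: 0.2 N m more than the loose drag (0.12 to 0.3 will do); 0.4 more is overtightened. The drag holds it when let go.
- key: Loose steel T-handled key, 90 mm tall, about 0.24 kg, origin at the centre of its lower rim, z up along the stem. Below, a round socket 38 mm wide, 26 mm high, with a square hole open downwards, 22 x 22 mm, 16 mm deep, sides along the key's x and y. Then a stem 11 mm thick; on top a cross bar along x, 90 long, 14 wide, 16 mm high, from 74 to 90 mm above the origin.
- key_bar (a point): Middle of the key's cross bar, 82 mm above the key's lower rim, with the key's axes: x along the bar.
- key_roof (a point): Centre of the roof of the key's square hole, 16 mm above its lower rim. When the key is fully on the plug, this roof rests on the top of the plug's head.
- block: Wooden tool block fixed to the counter, 75 (its x) x 125 (its y) x 36 mm high, origin under its centre. The key's round pocket, 45 mm wide and 26 mm deep (floor 10 mm above the counter), lies 26 mm to its +y side; steel driver bits stand up to 14 mm out of its -y half.
- pocket (a point): Centre of the floor of the key's pocket in the block, 10 mm above the counter and 26 mm below the block's top. The lower rim of the key stands here.
- tape: Black tape measure, 74 x 66 x 40 mm, loose on the counter; origin under its centre. Leave it alone.
- roll: White receipt-paper roll standing on end, 60 mm wide, 80 mm high, loose; origin under its centre. Leave it alone.
- stamp: Grey and black hand stamp, 62 x 40 x 74 mm high, loose; origin under its centre. Leave it alone.
Mind the look-alikes: they are no part of the job. Leave any pink or turquoise look-alike of the key alone. There is more than one size of the jbox; the one meant has the size given above.

How it is judged (in metres and radians):
On the way, in this order (a step that is already met when the one before it is completed fails the run):
1. the key is fully down on the plug's square head (distance between key_roof and plug_top below 0.005 m and angle between key's own z axis and vertical below 0.12 rad), for 0.1 s.
2. the plug is snug in its taper, with the key on it (contact force between plug and jbox above 7 N and distance between key_roof and plug_top below 0.007 m), for 0.2 s.
At the end, for the whole second after the job is handed in: The plug is snug and stays so: its taper bears in the hub with more than 6.5 N, which turning it to 0.1 N m above the loose drag gives. The key stands upright (within 0.1 rad), at rest, on the floor of its pocket (within 8 mm sideways, 4 mm in height) (contact force between plug and jbox above 6.5 N and horizontal distance between key and pocket below 0.008 m and z of key in the frame of pocket below 0.004 m and angle between key's own z axis and vertical below 0.1 rad and linear speed of key below 0.02 m/s); the robot touches nothing.
It fails at once if the plug is overtightened (its taper bears with more than 27 N, 0.4 N m above the loose drag) (contact force between plug and jbox above 27 N).
It fails at once if the fingers bear on the plug itself (contact force between the fingers and plug above 2 N).
It fails at once if the tape measure, the paper roll or the stamp is moved by more than 20 mm (distance of any of tape, roll, stamp from where it was at the start of the episode above 0.02 m).
It also fails if it takes over 58 s, if anything falls off the work surface, if the arm or the gripper's body presses on something with over 40 N, if the wrist force passes 120 N, or if a joint passes its speed limit or range.

## Working session

There is one attempt and no reset: what is moved stays moved. The work goes in short steps, Python scripts to look and compute and a shell command to move; the robot and the scene stay as the last step left them, time stands still between calls to the robot, and variables do not carry over. Pictures are saved under pics/ and viewed, at most 10 in all, crops included, and the job is handed in when it is done.

```bash
mkdir -p pics; cat > h.py <<'E'
import numpy as np, cv2
from workcell import manip
def w(p,u,v,z=None,patch=2):
    K=p["camera_matrix"];R=cv2.Rodrigues(np.array(p["rvec"],float))[0];t=np.array(p["tvec"],float).ravel()
    ray=np.linalg.inv(K)@[u,v,1]
    c=-R.T@t; d=R.T@ray
    if z is None:
        a=p["range_z"][max(0,int(v)-patch):int(v)+patch+1,max(0,int(u)-patch):int(u)+patch+1];a=a[a>0]
        return c+d*np.median(a) if len(a) else None
    return c+d*(z-c[2])/d[2]
def cloud(p):
    K=p["camera_matrix"];R=cv2.Rodrigues(np.array(p["rvec"],float))[0];t=np.array(p["tvec"],float).ravel()
    v,u=np.mgrid[0:400,0:640]; Z=p["range_z"]
    c=np.stack([u,v,np.ones_like(u)],-1)@np.linalg.inv(K).T*Z[...,None]
    P=(c-t)@R; P[Z<=0]=np.nan
    return P
E
python3 - <<'E'
from h import *
np.set_printoptions(precision=1,suppress=True)
ims=[]
for n in("top","side"):
    p=manip.get_image(n); ims.append(p["frame"]);cv2.imwrite(f"pics/{n}0.png",p["frame"])
    for q in("jbox","plug_top","key_bar","block","pocket","key","tape","roll","stamp"):
        for d in manip.spot_point(p,q)[:3]:
            print(n,q,round(d["confidence"],2),np.array(d["location"]),w(p,*d["location"]))
s=manip.get_state();print(s["t"],s["wrist_force"],s["ee_rot"],manip.grip_point_offset)
E
```

```text
top jbox 0.94 [375.7 191.7] [ 467.5 -171.7   69.5]
top jbox 0.68 [410.6 275.2] [ 246.3 -249.5  140.6]
top plug_top 0.65 [366.8 180.1] [ 493.6 -142.3  109.3]
top plug_top 0.47 [406.1 275.3] [ 246.  -237.7  141.9]
top key_bar 0.84 [239.  195.8] [448.9 199.3  99. ]
top key_bar 0.72 [191. 192.] [459.  331.5  87.4]
top key_bar 0.65 [251.7 151.3] [585.3 178.8  29.3]
top block 0.6 [255.1 203.6] [433.8 164.3  37.2]
top pocket 0.69 [239.1 197.8] [443.5 198.8  99.2]
top key 0.78 [240.2 200.5] [436.6 196.3  95.5]
top key 0.64 [255.4 156.3] [571.3 168.1  27.4]
top tape 0.93 [422.7 146.5] [ 603.3 -311.8   36.8]
top roll 0.69 [200.  144.2] [593.  314.3  79. ]
top stamp 0.63 [306.1 133.9] [630.1  22.4  60.8]
top stamp 0.55 [242.6 196.9] [446.1 189.6  98.5]
side jbox 0.75 [348.6 289.5] [ 477.9 -243.1   68.8]
side jbox 0.58 [206.3 341.3] [ 249.2 -360.9   90.6]
side plug_top 0.66 [346.6 237.1] [ 487.  -145.8  112.6]
side plug_top 0.58 [204.9 259.5] [ 238.7 -234.5  143.9]
side key_bar 0.74 [311.7 147.9] [460.8 341.   83.4]
side key_bar 0.61 [310.8 168.3] [446.5 194.5  91.8]
side block 0.86 [306.3 201.7] [429.7 122.3  36.6]
side pocket 0.86 [306.6 195.5] [432.7 153.3  36.5]
side key 0.62 [363.5 203.7] [578.2 146.2   9.9]
side key 0.57 [308.6 195.1] [437.7 152.9  37.6]
side key 0.55 [313.6 175.4] [464.6 318.5   7.8]
side tape 0.59 [433.2 344.1] [ 601.8 -349.6   36.2]
side tape 0.53 [399.6 230.9] [638.2   9.4  14.3]
side roll 0.75 [366.1 178.9] [576.9 129.5  90.2]
side stamp 0.86 [398.8 232.1] [637.4  11.9   9.4]
1.0 [-0.3  0.6 -0.4] [[-0.9  0.3  0. ]
 [ 0.3  0.9  0. ]
 [ 0.   0.  -1. ]] 18.700000000000003
```

View pics/top0.png

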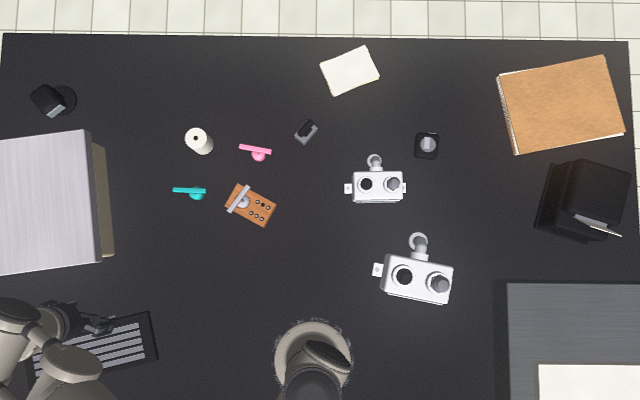

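View pics/side0.png

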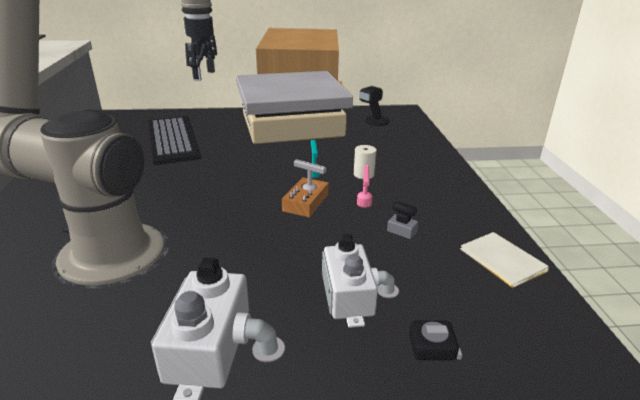

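```bash
cat > a.py <<'E'
from h import *
np.set_printoptions(precision=1,suppress=True)
for n in("top","side"):
    p=manip.get_image(n);P=cloud(p).reshape(-1,3)
    def sel(c,r,z0,z1): return P[(np.hypot(P[:,0]-c[0],P[:,1]-c[1])<r)&(P[:,2]>z0)&(P[:,2]<z1)][:,:2].astype(np.float32)
    for nm,c,r,z0,z1 in(("bar",(449,199),70,80,112),("block",(434,164),110,26,45),("jboxtop",(467,-172),95,62,77),("plughead",(490,-140),35,100,125),("hubs",(467,-172),70,79,93),("dome",(470,-205),45,100,125)):
        q=sel(c,r,z0,z1)
        if len(q)>4:
            m=cv2.minAreaRect(q);print(n,nm,len(q),np.array(m[0]),np.array(m[1]),round(m[2],1), "mean",q.mean(0), "pc",round(np.degrees(np.arctan2(*np.linalg.svd(q-q.mean(0),full_matrices=False)[2][0][::-1])),1))
E
python3 a.py
```

```text
top bar 193 [442.6 200.5] [14.5 88.9] 55.0 mean [441.8 200.1] pc 144.6
top block 974 [430.8 178.5] [126.4  74.9] 61.8 mean [427.4 172.7] pc -118.5
top jboxtop 969 [ 484.3 -179. ] [ 84.1 134. ] 0.4 mean [ 484.1 -176.5] pc -89.2
top plughead 61 [ 486.4 -143.1] [19.9 19.1] 79.2 mean [ 485.8 -142.8] pc -154.7
top hubs 220 [ 487.  -178.9] [ 44.3 115.9] 0.8 mean [ 484.4 -169.9] pc -91.8
top dome 117 [ 488.2 -214. ] [29.8 30.9] 87.4 mean [ 487.3 -213.5] pc -168.7
side bar 242 [443.4 201.4] [19.2 89.2] 57.2 mean [443.3 197.8] pc -34.3
side block 824 [431.4 180.6] [132.4  77.8] 62.3 mean [429.5 168. ] pc -120.0
side jboxtop 1309 [ 486.3 -179.2] [ 84.1 135.6] 1.3 mean [ 480.5 -198.1] pc -79.2
side plughead 112 [ 487.4 -142.2] [21.9 20.6] 79.4 mean [ 486.3 -146.4] pc 2.7
side hubs 422 [ 488.  -182.4] [ 45.9 110.7] 1.6 mean [ 485.1 -193.4] pc -87.2
side dome 246 [ 488.3 -217.9] [25.8 31.4] 71.3 mean [ 488.1 -221.1] pc -12.3
```

```bash
python3 -m handwheel '{"hand":[1,1,1,1,1],"dp":[[0.04,-0.043,0],[0.08,-0.086,0],[0.12,-0.128,0],[0.16,-0.171,0],[0.2,-0.213,0]],"turn":[-4,-8,-12,-17,-17]}'
python3 -m handwheel '{"hand":[1,1,1,1],"dp":[[0.04,-0.043,-0.02],[0.079,-0.085,-0.04],[0.079,-0.085,-0.04],[0.079,-0.085,-0.04]],"turn":[0,0,0,0]}'
python3 - <<'E'
from h import *
np.set_printoptions(precision=1,suppress=True)
p=manip.get_image("wrist");cv2.imwrite("pics/w1.png",p["frame"]);P=cloud(p).reshape(-1,3)
for nm,c,r,z0,z1 in(("bar",(443,200),60,80,112),("block",(434,176),100,26,45)):
    q=P[(np.hypot(P[:,0]-c[0],P[:,1]-c[1])<r)&(P[:,2]>z0)&(P[:,2]<z1)]
    print(nm,len(q))
    if len(q)>5: print(cv2.minAreaRect(q[:,:2].astype(np.float32)),np.percentile(q[:,2],[5,50,95]))
s=manip.get_state();print(s["tool_pos"],s["ee_rot"],s["qpos"],s["wrist_force"],s["moment"])
E
```

```text
t: 1.72
tool_pos: [365.2, 284.3, 231.6]
ee_rot: [[-0.817, 0.577, 0.001], [0.577, 0.817, 0.0], [-0.0, 0.001, -1.0]]
wrist_force: [0.3, 0.5, -0.1]
gripper_width: 85.2
gripper_force: 0.0
t: 2.22
tool_pos: [442.9, 200.8, 191.4]
ee_rot: [[-0.817, 0.577, -0.0], [0.577, 0.817, 0.0], [0.001, 0.0, -1.0]]
wrist_force: [0.5, -0.1, -0.1]
gripper_width: 85.5
gripper_force: 0.0
bar 2126
((442.32061767578125, 204.1019287109375), (13.995762825012207, 89.9947280883789), 54.52434158325195) [96.3 98.7 99.9]
block 8439
((430.3866882324219, 181.13818359375), (125.76773834228516, 75.69178771972656), 61.9649772644043) [33.5 35.  36.7]
[442.7 201.4 191.7] [[-0.8  0.6  0. ]
 [ 0.6  0.8  0. ]
 [ 0.   0.  -1. ]] [ 15.4  17.7  96.8   0.   65.4 -39.4] [-0.3  1.  -0.3] [ 0.  0. -0.]
```

View pics/w1.png

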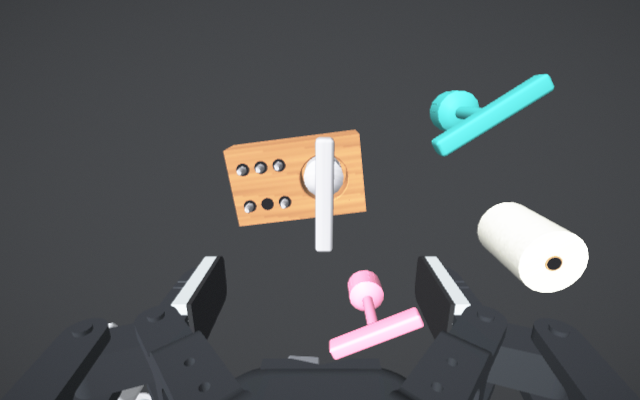

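```bash
python3 -m handwheel '{"hand":[1,1,1,1],"dp":[[0,0.002,-0.05],[0,0.002,-0.1],[0,0.002,-0.117],[0,0.002,-0.117]],"turn":[0,0,0,0]}'
python3 -m handwheel '{"hand":[0.3,0.1,0,0,0],"dp":[[0,0,0],[0,0,0],[0,0,0],[0,0,0],[0,0,0]],"turn":[0,0,0,0,0]}'
python3 -m handwheel '{"hand":[0,0,0],"dp":[[0,0,0],[0,0,0],[0,0,0]],"turn":[0,0,0]}'
python3 - <<'E'
from h import *
s=manip.get_state();print(s["tool_pos"],s["wrist_force"],s["moment"])
E
```

```text
t: 2.78
tool_pos: [441.8, 203.8, 73.8]
ee_rot: [[-0.818, 0.575, -0.002], [0.575, 0.818, -0.0], [0.001, -0.001, -1.0]]
wrist_force: [0.5, 0.8, -0.3]
gripper_width: 85.3
gripper_force: 0.0
t: 3.4
tool_pos: [443.4, 202.9, 74.8]
ee_rot: [[-0.817, 0.577, 0.001], [0.577, 0.817, 0.001], [-0.001, 0.001, -1.0]]
wrist_force: [-0.4, -0.5, 5.4]
gripper_width: 13.0
gripper_force: 58.9
t: 3.78
tool_pos: [443.5, 202.9, 74.8]
ee_rot: [[-0.817, 0.577, 0.001], [0.577, 0.817, 0.001], [-0.001, 0.001, -1.0]]
wrist_force: [-0.9, 0.4, 5.7]
gripper_width: 12.9
gripper_force: 59.1
[443.49382082 202.8963853   74.83377441] [-0.9187761   0.42379296  5.7097447 ] [0.15417275 0.0714719  0.02926623]
```

```bash
python3 -m handwheel '{"hand":[0,0,0,0,0],"dp":[[0,0,0.03],[0,0,0.08],[0,0,0.13],[0,0,0.15],[0,0,0.15]],"turn":[0,0,0,0,0]}'
python3 -m handwheel '{"hand":[0,0,0,0,0],"dp":[[0.006,-0.05,0],[0.013,-0.105,0],[0.02,-0.16,0],[0.027,-0.215,0],[0.033,-0.265,0]],"turn":[5,10,15,20,24.5]}'
python3 - <<'E'
from h import *
np.set_printoptions(precision=1,suppress=True)
p=manip.get_image("wrist");cv2.imwrite("pics/w2.png",p["frame"]);P=cloud(p).reshape(-1,3)
for nm,c,r,z0,z1 in(("head",(486,-142),30,104,125),("hubs",(486,-178),85,79,93),("jtop",(486,-178),95,62,77)):
    q=P[(np.hypot(P[:,0]-c[0],P[:,1]-c[1])<r)&(P[:,2]>z0)&(P[:,2]<z1)]
    print(nm,len(q))
    if len(q)>5: print(cv2.minAreaRect(q[:,:2].astype(np.float32)),np.percentile(q[:,2],[5,50,95]))
s=manip.get_state();print(s["t"],s["tool_pos"],s["ee_rot"],s["wrist_force"],s["moment"])
p=manip.get_image("side");cv2.imwrite("pics/s2.png",cv2.resize(p["frame"][90:290,230:430],(600,600)))
E
```

```text
t: 4.4
tool_pos: [443.4, 202.8, 225.1]
ee_rot: [[-0.817, 0.577, 0.002], [0.577, 0.817, 0.0], [-0.001, 0.002, -1.0]]
wrist_force: [-0.5, 1.5, -3.4]
gripper_width: 13.1
gripper_force: 59.1
t: 5.03
tool_pos: [475.1, -64.0, 222.2]
ee_rot: [[-0.983, 0.184, -0.003], [0.184, 0.983, 0.001], [0.004, 0.0, -1.0]]
wrist_force: [1.0, -0.1, -2.2]
gripper_width: 12.5
gripper_force: 59.2
head 552
((486.3670349121094, -140.32394409179688), (20.249820709228516, 20.40361213684082), 77.34990692138672) [105.9 109.6 111.2]
hubs 2022
((487.09869384765625, -174.12191772460938), (45.527976989746094, 113.41168212890625), 1.6860663890838623) [80.7 85.1 92.5]
jtop 6917
((485.389404296875, -175.59774780273438), (83.97479248046875, 134.82411193847656), 1.2463308572769165) [63.9 68.8 71. ]
5.075 [476.  -69.4 222.2] [[-1.   0.2 -0. ]
 [ 0.2  1.  -0. ]
 [ 0.  -0.  -1. ]] [ 1.4 -5.5 -1.2] [-0.4 -0.1  0. ]
```

View pics/w2.png

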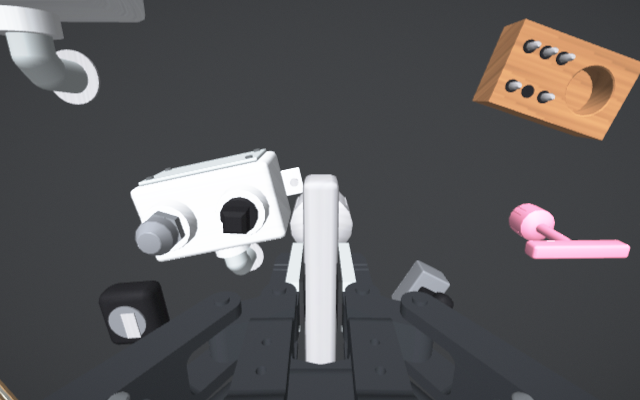

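View pics/s2.png

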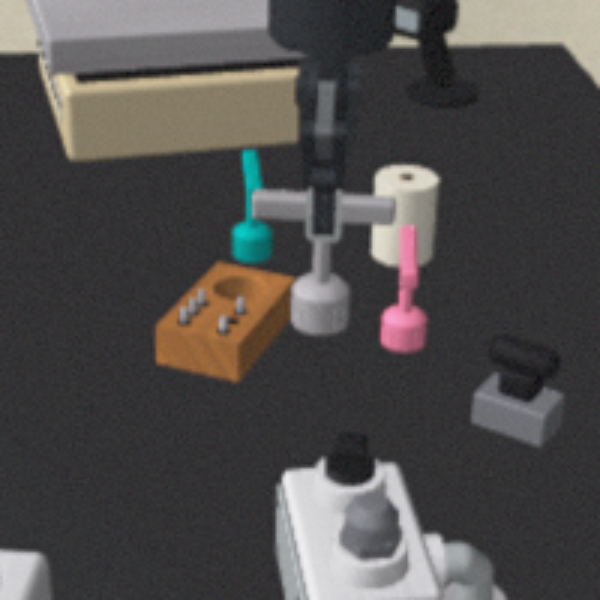

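```bash
python3 -m handwheel '{"hand":[0,0,0,0],"dp":[[0.005,-0.04,0],[0.0105,-0.0765,0],[0.0105,-0.0765,-0.03],[0.0105,-0.0765,-0.03]],"turn":[0,0,0,0]}'
python3 -m handwheel '{"hand":[0,0],"dp":[[0,0,0],[0,0,0]],"turn":[0,0]}'
cat > b.py <<'E'
from h import *
np.set_printoptions(precision=1,suppress=True)
s=manip.get_state();T=s["tool_pos"];print(s["t"],T,s["ee_rot"],s["qpos"],s["wrist_force"],s["moment"])
zb=T[2]+25.2
for n in("top","side","wrist"):
    p=manip.get_image(n);P=cloud(p).reshape(-1,3)
    for nm,r,z0,z1 in(("bar",70,zb-8,zb+8),("socket",30,T[2]-64,T[2]-34),("head",30,104,114)):
        q=P[(np.hypot(P[:,0]-T[0],P[:,1]-T[1])<r)&(P[:,2]>z0)&(P[:,2]<z1)]
        if len(q)>5: m=cv2.minAreaRect(q[:,:2].astype(np.float32));print(n,nm,len(q),np.array(m[0]),np.array(m[1]),round(m[2],1))
    if n=="side":
        cv2.imwrite("pics/s%d.png"%(s["t"]*100),cv2.resize(p["frame"][150:300,280:430],(600,600)))
E
python3 b.py; ls pics
```

```text
t: 5.62
tool_pos: [484.3, -137.6, 191.0]
ee_rot: [[-0.982, 0.187, -0.007], [0.187, 0.982, 0.004], [0.008, 0.002, -1.0]]
wrist_force: [0.2, 0.4, -2.4]
gripper_width: 12.6
gripper_force: 59.4
t: 5.88
tool_pos: [487.0, -138.3, 195.1]
ee_rot: [[-0.983, 0.185, 0.001], [0.185, 0.983, -0.0], [-0.001, -0.0, -1.0]]
wrist_force: [0.4, 0.2, -2.3]
gripper_width: 12.7
gripper_force: 59.5
5.875 [ 487.  -138.3  195.1] [[-1.   0.2  0. ]
 [ 0.2  1.  -0. ]
 [-0.  -0.  -1. ]] [ -24.5   19.5   93.6    0.    66.9 -103.9] [ 0.4  0.2 -2.3] [-0.  0. -0.]
top bar 71 [ 463.  -133.7] [43.8 20.8] 9.6
top socket 51 [ 480.8 -129.3] [28.5 15.1] 2.0
side bar 396 [ 484.5 -147.7] [27.2 89.9] 79.5
side socket 314 [ 485.5 -144.5] [31.6 36.7] 79.0
side head 86 [ 487.1 -142.7] [20.7 19.8] 76.1
wrist bar 7338 [ 482.1 -138.7] [38.7 83.7] 62.7
wrist socket 983 [ 482.8 -137.5] [37.8 26.4] 79.7
s2.png
s587.png
side0.png
top0.png
w1.png
w2.png
```

```bash
cat > c.py <<'E'
from h import *
from scipy.optimize import least_squares
np.set_printoptions(precision=1,suppress=True)
s=manip.get_state();T=s["tool_pos"];print(T)
for n in("side","wrist"):
    p=manip.get_image(n);P=cloud(p).reshape(-1,3)
    q=P[(np.hypot(P[:,0]-T[0],P[:,1]-T[1])<30)&(P[:,2]>T[2]-62)&(P[:,2]<T[2]-42)][:,:2]
    if len(q)>9:
        f=least_squares(lambda c:np.hypot(*(q-c).T)-19,T[:2],loss="soft_l1");print(n,"socket",len(q),f.x,np.sqrt(np.mean(f.fun**2)))
    q=P[(np.hypot(P[:,0]-487,P[:,1]+141)<30)&(P[:,2]>87)&(P[:,2]<107)][:,:2];q=q[~np.isnan(q).any(1)]
    if len(q)>9: m=cv2.minAreaRect(q.astype(np.float32));print(n,"low",len(q),m)
    q=P[(np.hypot(P[:,0]-487,P[:,1]+141)<30)&(P[:,2]>96)&(P[:,2]<112)][:,:2]
    if len(q)>9: m=cv2.minAreaRect(q.astype(np.float32));print(n,"head",len(q),m)
E
python3 c.py
```

```text
[ 486.8 -138.5  195. ]
side socket 179 [ 486.1 -138.1] 1.0011348645633655
side low 228 ((486.4472351074219, -148.16180419921875), (34.22542190551758, 42.28787612915039), 81.19120025634766)
side head 101 ((486.6783447265625, -145.1971893310547), (27.048608779907227, 26.97417640686035), 84.60987091064453)
wrist socket 180 [ 485.6 -138.1] 0.2888610598217289
wrist low 41 ((478.1039123535156, -152.86679077148438), (2.938340663909912, 10.66458511352539), 53.758201599121094)
```

View pics/s587.png

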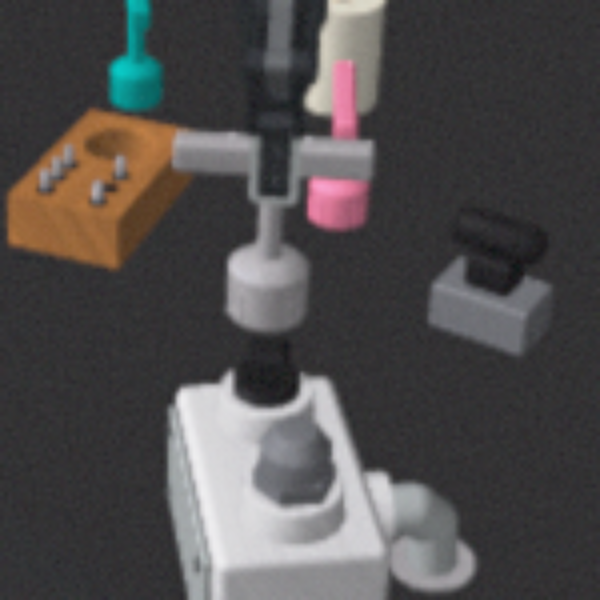

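```bash
python3 -m handwheel '{"hand":[0,0,0,0,0],"dp":[[0,-0.003,0],[0,-0.003,-0.012],[0,-0.003,-0.018],[0,-0.003,-0.021],[0,-0.003,-0.021]],"turn":[0,0,0,0,0]}'
python3 -c 'from h import *;s=manip.get_state();print(s["moment"])'
python3 -m handwheel '{"hand":[0,0,0],"dp":[[0,0,-0.002],[0,0,-0.003],[0,0,-0.003]],"turn":[0,0,0]}'
python3 c.py;python3 -c 'from h import *;s=manip.get_state();print(s["moment"])'
```

```text
t: 6.75
tool_pos: [486.6, -141.8, 173.1]
ee_rot: [[-0.983, 0.186, -0.0], [0.186, 0.983, 0.0], [0.0, 0.0, -1.0]]
wrist_force: [-0.7, 0.5, -1.9]
gripper_width: 12.7
gripper_force: 59.5
[ 0.00413756  0.03311829 -0.03812348]
t: 7.12
tool_pos: [486.8, -141.8, 170.4]
ee_rot: [[-0.983, 0.186, 0.001], [0.186, 0.983, -0.0], [-0.001, 0.0, -1.0]]
wrist_force: [1.8, 0.2, -1.4]
gripper_width: 12.8
gripper_force: 59.5
[ 486.8 -141.8  170.4]
side socket 169 [ 486.5 -141.3] 0.9745625514568154
side low 189 ((486.8249206542969, -147.62367248535156), (36.72098922729492, 42.89592361450195), 85.54287719726562)
side head 71 ((484.6266174316406, -152.46263122558594), (16.918411254882812, 33.999332427978516), 77.25747680664062)
wrist socket 167 [ 485.9 -141.3] 0.3124828539461691
wrist low 14 ((474.9198303222656, -138.50428771972656), (34.648162841796875, 7.923424243927002), 75.33319854736328)
wrist head 40 ((476.6761474609375, -139.2799835205078), (37.46946334838867, 13.2358980178833), 78.078369140625)
[ 0.02433363 -0.4649772  -0.02072511]
```

```bash
python3 -m handwheel '{"hand":[0,0,0],"dp":[[0.001,0,0],[0.001,0,-0.001],[0.001,0,-0.001]],"turn":[0,0,0]}'
python3 -c 'from h import *;s=manip.get_state();print(s["moment"])'
python3 -m handwheel '{"hand":[0,0,0],"dp":[[0,0,-0.001],[0,0,-0.002],[0,0,-0.002]],"turn":[0,0,0]}'
python3 -c 'from h import *;s=manip.get_state();print(s["moment"])'
```

```text
t: 7.6
tool_pos: [487.3, -141.7, 169.1]
ee_rot: [[-0.983, 0.186, -0.001], [0.186, 0.983, 0.0], [0.001, 0.0, -1.0]]
wrist_force: [-0.1, 0.3, -2.3]
gripper_width: 12.9
gripper_force: 59.5
[-0.03308004 -0.19150654 -0.02784867]
t: 7.98
tool_pos: [487.5, -141.7, 167.2]
ee_rot: [[-0.983, 0.186, -0.0], [0.186, 0.983, 0.0], [0.0, 0.0, -1.0]]
wrist_force: [1.2, 0.7, -1.8]
gripper_width: 12.9
gripper_force: 59.5
[-0.01450008 -0.02697183 -0.02088086]
```

Going in freely (rim ≈102.4). Continue to seating (TCP ≈160.3).

```bash
python3 -m handwheel '{"hand":[0,0,0],"dp":[[0,0,-0.002],[0,0,-0.004],[0,0,-0.004]],"turn":[0,0,0]}'
python3 -c 'from h import *;s=manip.get_state();print(s["moment"])'
python3 -m handwheel '{"hand":[0,0,0],"dp":[[0,0,-0.001],[0,0,-0.0025],[0,0,-0.0025]],"turn":[0,0,0]}'
python3 -c 'from h import *;s=manip.get_state();print(s["moment"])'
```

```text
t: 8.35
tool_pos: [487.5, -141.7, 163.1]
ee_rot: [[-0.983, 0.186, -0.0], [0.186, 0.983, 0.0], [0.0, 0.0, -1.0]]
wrist_force: [0.3, -0.1, -2.1]
gripper_width: 12.7
gripper_force: 59.5
[-0.02905336 -0.05102374 -0.00626379]
t: 8.72
tool_pos: [487.5, -141.8, 160.7]
ee_rot: [[-0.983, 0.186, -0.0], [0.186, 0.983, 0.0], [0.0, 0.0, -1.0]]
wrist_force: [-0.1, -0.1, -2.8]
gripper_width: 12.8
gripper_force: 59.5
[-0.03250445  0.02219011  0.06410415]
```

```bash
cat > m.py <<'E'
from h import *
s=manip.get_state();R=np.array(s["ee_rot"]);print("YAW %.2f  M %s F %s z %.1f t %.2f"%(np.degrees(np.arctan2(R[1,1],R[0,1])),np.round(s["moment"],3),np.round(s["wrist_force"],1),s["tool_pos"][2],s["t"]))
E
python3 -m handwheel '{"hand":[0,0],"dp":[[0,0,-0.001],[0,0,-0.001]],"turn":[0,0]}' >/dev/null; python3 m.py
python3 -m handwheel '{"hand":[0],"dp":[[0,0,0]],"turn":[-4]}'>/dev/null; python3 m.py
python3 -m handwheel '{"hand":[0],"dp":[[0,0,0]],"turn":[-4]}'>/dev/null; python3 m.py
python3 -m handwheel '{"hand":[0],"dp":[[0,0,0]],"turn":[-4]}'>/dev/null; python3 m.py
python3 -m handwheel '{"hand":[0],"dp":[[0,0,0]],"turn":[0]}'>/dev/null; python3 m.py
python3 -m handwheel '{"hand":[0],"dp":[[0,0,0]],"turn":[0]}'>/dev/null; python3 m.py
```

```text
YAW 79.29  M [0.055 0.113 0.063] F [-0.2  0.5  1.2] z 160.2 t 8.97
YAW 75.20  M [-0.033  0.01   0.031] F [-0.2  0.1  1.9] z 160.2 t 9.10
YAW 71.16  M [ 0.288 -0.204  0.068] F [0.5 1.4 1.9] z 160.1 t 9.22
YAW 67.17  M [ 0.22  -0.134  0.187] F [0.2 2.1 0.4] z 160.2 t 9.35
YAW 67.33  M [ 0.331 -0.145  0.114] F [0.4 1.3 1.6] z 160.1 t 9.47
YAW 67.37  M [ 0.41  -0.137  0.076] F [0.3 1.6 2.9] z 160.1 t 9.60
```

```bash
python3 -m handwheel '{"hand":[0],"dp":[[0,0,0]],"turn":[-4]}'>/dev/null; python3 m.py
python3 -m handwheel '{"hand":[0],"dp":[[0,0,0]],"turn":[-4]}'>/dev/null; python3 m.py
python3 -m handwheel '{"hand":[0],"dp":[[0,0,0]],"turn":[-4]}'>/dev/null; python3 m.py
python3 -m handwheel '{"hand":[0],"dp":[[0,0,0]],"turn":[-4]}'>/dev/null; python3 m.py
```

```text
YAW 63.28  M [ 0.336 -0.204  0.143] F [1.9 0.9 2. ] z 160.1 t 9.72
YAW 59.24  M [ 0.272 -0.178  0.209] F [0.4 1.1 1.8] z 160.1 t 9.85
YAW 55.24  M [ 0.313 -0.167  0.194] F [0.1 1.7 2.7] z 160.1 t 9.97
YAW 51.23  M [ 0.287 -0.126  0.248] F [0.2 2.1 2.6] z 160.0 t 10.10
```

```bash
python3 -m handwheel '{"hand":[0],"dp":[[0,0,0]],"turn":[-4]}'>/dev/null; python3 m.py
python3 -m handwheel '{"hand":[0],"dp":[[0,0,0]],"turn":[-4]}'>/dev/null; python3 m.py
python3 -m handwheel '{"hand":[0],"dp":[[0,0,0]],"turn":[-4]}'>/dev/null; python3 m.py
```

```text
YAW 47.23  M [ 0.293 -0.139  0.158] F [0.3 1.7 1.5] z 160.0 t 10.22
YAW 43.24  M [ 0.273 -0.096  0.21 ] F [0.5 0.8 1.2] z 160.0 t 10.35
YAW 39.24  M [ 0.327 -0.058  0.222] F [-0.3  1.4  2.1] z 160.0 t 10.47
```

```bash
python3 -m handwheel '{"hand":[0],"dp":[[0,0,-0.0003]],"turn":[-4]}'>/dev/null; python3 m.py
python3 -m handwheel '{"hand":[0],"dp":[[0,0,0]],"turn":[-4]}'>/dev/null; python3 m.py
python3 -m handwheel '{"hand":[0],"dp":[[0,0,0]],"turn":[-4]}'>/dev/null; python3 m.py
python3 -m handwheel '{"hand":[0],"dp":[[0,0,0]],"turn":[-4]}'>/dev/null; python3 m.py
```

```text
YAW 35.24  M [0.288 0.096 0.214] F [-0.9  1.   5.9] z 159.9 t 10.60
YAW 31.24  M [0.255 0.031 0.172] F [-0.3  1.2  3.8] z 159.9 t 10.72
YAW 27.24  M [0.34  0.109 0.153] F [-0.6  1.2  4.3] z 159.9 t 10.85
YAW 23.24  M [0.301 0.128 0.252] F [-1.1  1.6  3.2] z 159.8 t 10.97
```

```bash
python3 -m handwheel '{"hand":[0],"dp":[[0,0,0]],"turn":[-4]}'>/dev/null; python3 m.py
python3 -m handwheel '{"hand":[0],"dp":[[0,0,0]],"turn":[-4]}'>/dev/null; python3 m.py
python3 -m handwheel '{"hand":[0],"dp":[[0,0,0]],"turn":[-4]}'>/dev/null; python3 m.py
python3 -m handwheel '{"hand":[0],"dp":[[0,0,0]],"turn":[-4]}'>/dev/null; python3 m.py
```

```text
YAW 19.24  M [0.275 0.157 0.172] F [-0.6  1.4  2.4] z 159.8 t 11.10
YAW 15.24  M [0.281 0.166 0.186] F [-0.1  1.6  3.4] z 159.8 t 11.22
YAW 11.24  M [0.269 0.193 0.21 ] F [0.4 1.9 3.1] z 159.8 t 11.35
YAW 7.24  M [0.268 0.22  0.117] F [-0.5  1.2  3.1] z 159.7 t 11.47
```

```bash
python3 -m handwheel '{"hand":[0],"dp":[[0,0,0]],"turn":[-4]}'>/dev/null; python3 m.py
python3 -m handwheel '{"hand":[0],"dp":[[0,0,0]],"turn":[-4]}'>/dev/null; python3 m.py
python3 -m handwheel '{"hand":[0],"dp":[[0,0,0]],"turn":[-4]}'>/dev/null; python3 m.py
python3 -m handwheel '{"hand":[0],"dp":[[0,0,0]],"turn":[-4]}'>/dev/null; python3 m.py
```

```text
YAW 3.24  M [0.321 0.232 0.216] F [0.1 1.2 3.4] z 159.7 t 11.60
YAW -0.76  M [0.343 0.213 0.238] F [-1.1  0.9  3.6] z 159.7 t 11.72
YAW -4.76  M [0.348 0.233 0.235] F [-1.6  1.7  2.6] z 159.7 t 11.85
YAW -8.76  M [0.33  0.261 0.194] F [-1.8  1.1  2.8] z 159.7 t 11.97
```

```bash
python3 -m handwheel '{"hand":[0],"dp":[[0,0,-0.0002]],"turn":[-4]}'>/dev/null; python3 m.py
python3 -m handwheel '{"hand":[0],"dp":[[0,0,0]],"turn":[-4]}'>/dev/null; python3 m.py
python3 -m handwheel '{"hand":[0],"dp":[[0,0,0]],"turn":[-4]}'>/dev/null; python3 m.py
python3 -m handwheel '{"hand":[0],"dp":[[0,0,0]],"turn":[-4]}'>/dev/null; python3 m.py
```

```text
YAW -12.76  M [0.47  0.345 0.262] F [-1.3  1.   5.8] z 159.6 t 12.10
YAW -16.76  M [0.385 0.321 0.205] F [-1.3  1.   4.3] z 159.6 t 12.22
YAW -20.76  M [0.462 0.379 0.167] F [-1.9  1.7  5.5] z 159.6 t 12.35
YAW -24.76  M [0.443 0.366 0.121] F [-1.2  2.9  4.1] z 159.6 t 12.47
```

```bash
python3 -m handwheel '{"hand":[0],"dp":[[0,0,0]],"turn":[-4]}'>/dev/null; python3 m.py
python3 -m handwheel '{"hand":[0],"dp":[[0,0,0]],"turn":[-4]}'>/dev/null; python3 m.py
python3 -m handwheel '{"hand":[0],"dp":[[0,0,0]],"turn":[-4]}'>/dev/null; python3 m.py
python3 -m handwheel '{"hand":[0],"dp":[[0,0,0]],"turn":[-4]}'>/dev/null; python3 m.py
```

```text
YAW -28.76  M [0.46  0.377 0.189] F [-1.8  2.7  4.4] z 159.5 t 12.60
YAW -32.76  M [0.529 0.31  0.229] F [-1.1  2.4  3.5] z 159.5 t 12.72
YAW -36.76  M [0.541 0.347 0.181] F [-1.8  2.   3.8] z 159.5 t 12.85
YAW -40.76  M [0.598 0.36  0.159] F [-1.4  3.2  2.6] z 159.4 t 12.97
```

```bash
python3 -m handwheel '{"hand":[0],"dp":[[0,0,0]],"turn":[-4]}'>/dev/null; python3 m.py
python3 -m handwheel '{"hand":[0],"dp":[[0,0,0]],"turn":[-4]}'>/dev/null; python3 m.py
python3 -m handwheel '{"hand":[0],"dp":[[0,0,0]],"turn":[-4]}'>/dev/null; python3 m.py
python3 -m handwheel '{"hand":[0],"dp":[[0,0,0]],"turn":[-4]}'>/dev/null; python3 m.py
```

```text
YAW -44.76  M [0.568 0.359 0.208] F [-2.2  3.   3.4] z 159.4 t 13.10
YAW -48.76  M [0.643 0.298 0.199] F [-1.4  2.3  3. ] z 159.4 t 13.22
YAW -52.76  M [0.676 0.358 0.211] F [-1.9  2.6  3.3] z 159.4 t 13.35
YAW -56.76  M [0.667 0.367 0.196] F [-1.2  3.9  3.2] z 159.4 t 13.47
```

```bash
python3 -m handwheel '{"hand":[0],"dp":[[0,0,0]],"turn":[-4]}'>/dev/null; python3 m.py
python3 -m handwheel '{"hand":[0],"dp":[[0,0,0]],"turn":[-4]}'>/dev/null; python3 m.py
python3 -m handwheel '{"hand":[0],"dp":[[0,0,0]],"turn":[-4]}'>/dev/null; python3 m.py
python3 -m handwheel '{"hand":[0],"dp":[[0,0,0]],"turn":[-4]}'>/dev/null; python3 m.py
```

```text
YAW -60.76  M [0.723 0.284 0.207] F [-2.   2.7  4.4] z 159.4 t 13.60
YAW -64.76  M [0.718 0.256 0.249] F [-1.2  3.2  3. ] z 159.3 t 13.72
YAW -68.76  M [0.805 0.333 0.318] F [-1.8  4.2  3.1] z 159.3 t 13.85
YAW -72.75  M [0.849 0.244 0.297] F [-1.9  4.2  3. ] z 159.3 t 13.97
```

```bash
python3 -m handwheel '{"hand":[0],"dp":[[0,0,0]],"turn":[-3]}'>/dev/null; python3 m.py
python3 -m handwheel '{"hand":[0],"dp":[[0,0,0]],"turn":[-3]}'>/dev/null; python3 m.py
```

```text
YAW -75.72  M [0.887 0.223 0.319] F [-1.2  3.8  4. ] z 159.3 t 14.10
YAW -78.71  M [0.92  0.221 0.374] F [-1.   4.5  2.5] z 159.2 t 14.22
```

```bash
python3 -m handwheel '{"hand":[0],"dp":[[0,0,0]],"turn":[0]}'>/dev/null; python3 m.py
python3 -m handwheel '{"hand":[0],"dp":[[0,0,0]],"turn":[0]}'>/dev/null; python3 m.py
python3 -m handwheel '{"hand":[0],"dp":[[0,0,0]],"turn":[0]}'>/dev/null; python3 m.py
python3 -m handwheel '{"hand":[0],"dp":[[0,0,0]],"turn":[0]}'>/dev/null; python3 m.py
```

```text
YAW -78.62  M [1.013 0.234 0.275] F [-0.6  4.7  2.7] z 159.2 t 14.35
YAW -78.59  M [1.003 0.277 0.251] F [-1.3  5.   3.4] z 159.3 t 14.47
YAW -78.59  M [1.077 0.247 0.287] F [-0.6  5.5  3.8] z 159.2 t 14.60
YAW -78.59  M [0.981 0.317 0.315] F [-2.   4.5  3.4] z 159.2 t 14.72
```

```bash
python3 -m handwheel '{"hand":[0,0],"dp":[[0,0,0],[0,0.0005,0]],"turn":[3,3]}'>/dev/null; python3 m.py
python3 -m handwheel '{"hand":[0,0,0],"dp":[[0,0,0.003],[0,0,0.006],[0,0,0.006]],"turn":[0,0,0]}'; python3 m.py
python3 -m handwheel '{"hand":[0,0,0],"dp":[[0,0,0.006],[0,0,0.012],[0,0,0.02]],"turn":[0,0,0]}'; python3 m.py
python3 -m handwheel '{"hand":[0,0,0,0],"dp":[[0,0,0.02],[0,0,0.05],[0,0,0.05],[0,0,0.05]],"turn":[0,0,0,0]}'; python3 m.py
python3 -c '
from h import *
p=manip.get_image("side");cv2.imwrite("pics/s3.png",cv2.resize(p["frame"][100:300,230:430],(600,600)))'
```

```text
YAW -75.67  M [0.675 0.353 0.014] F [-1.5  3.4  2.4] z 159.3 t 14.97
t: 15.35
tool_pos: [487.2, -141.0, 165.2]
ee_rot: [[0.969, 0.247, -0.001], [0.247, -0.969, 0.001], [-0.001, -0.001, -1.0]]
wrist_force: [-2.1, 3.8, -2.4]
gripper_width: 12.9
gripper_force: 59.6
YAW -75.72  M [0.861 0.383 0.039] F [-2.1  3.8 -2.4] z 165.2 t 15.35
t: 15.72
tool_pos: [488.1, -142.0, 186.3]
ee_rot: [[0.969, 0.247, 0.002], [0.247, -0.969, -0.002], [0.001, 0.002, -1.0]]
wrist_force: [-0.3, 0.3, -2.6]
gripper_width: 13.1
gripper_force: 59.5
YAW -75.72  M [ 0.03  -0.04   0.018] F [-0.3  0.3 -2.6] z 186.3 t 15.72
t: 16.23
tool_pos: [487.2, -141.3, 234.7]
ee_rot: [[0.969, 0.247, -0.001], [0.247, -0.969, -0.0], [-0.001, -0.0, -1.0]]
wrist_force: [-0.2, -0.0, -2.1]
gripper_width: 12.8
gripper_force: 59.6
YAW -75.72  M [ 0.006 -0.031  0.009] F [-0.2 -0.  -2.1] z 234.7 t 16.23
```

View pics/s3.png

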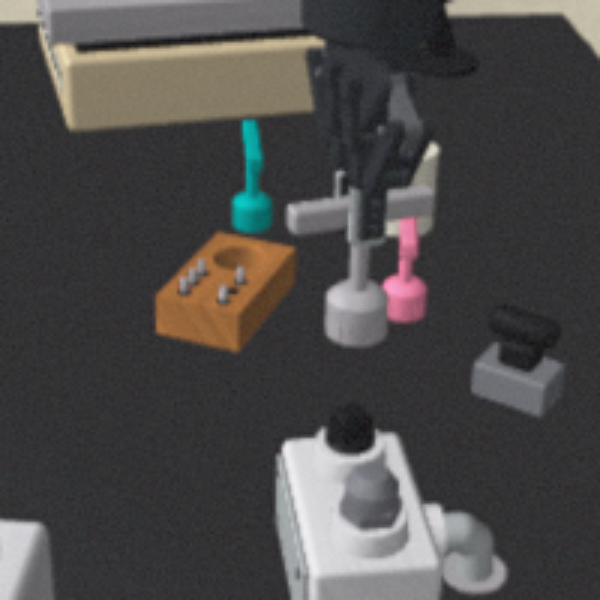

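```bash
python3 -m handwheel '{"hand":[0,0,0,0,0],"dp":[[-0.003,0.025,0],[-0.006,0.05,0],[-0.01,0.08,0],[-0.014,0.11,0],[-0.018,0.14,0]],"turn":[10,20,30,40,50]}' | head -2
python3 -m handwheel '{"hand":[0,0,0,0,0],"dp":[[-0.004,0.03,0],[-0.008,0.06,0],[-0.012,0.09,0],[-0.016,0.12,0],[-0.02,0.15,0]],"turn":[10,20,30,40,50]}'|head -2
python3 -m handwheel '{"hand":[0,0,0,0,0],"dp":[[-0.003,0.027,0],[-0.0057,0.0542,-0.01],[-0.0057,0.0542,-0.01],[-0.0057,0.0542,-0.01],[-0.0057,0.0542,-0.01]],"turn":[10,20,30.5,30.5,30.5]}'
python3 m.py
python3 - <<'E'
from h import *
from scipy.optimize import least_squares
np.set_printoptions(precision=1,suppress=True)
T=manip.get_state()["tool_pos"]
for n in("side","wrist","top"):
    p=manip.get_image(n);P=cloud(p).reshape(-1,3)
    q=P[(np.hypot(P[:,0]-T[0],P[:,1]-T[1])<30)&(P[:,2]>T[2]-62)&(P[:,2]<T[2]-42)][:,:2]
    if len(q)>9:
        f=least_squares(lambda c:np.hypot(*(q-c).T)-19,T[:2],loss="soft_l1");print(n,"socket",f.x-T[:2],f.x)
    q=P[(np.hypot(P[:,0]-431,P[:,1]-180)<90)&(P[:,2]>30)&(P[:,2]<42)][:,:2].astype(np.float32);print(n,"block",cv2.minAreaRect(q))
E
```

```text
t: 16.9
tool_pos: [468.8, -0.3, 234.1]
t: 17.52
tool_pos: [448.9, 149.6, 234.2]
t: 18.15
tool_pos: [443.7, 202.6, 224.9]
ee_rot: [[-0.815, 0.58, -0.001], [0.58, 0.815, -0.0], [0.0, -0.001, -1.0]]
wrist_force: [0.5, -0.4, -1.5]
gripper_width: 13.0
gripper_force: 59.6
YAW 54.57  M [-0.101  0.011 -0.015] F [ 0.5 -0.4 -1.5] z 224.9 t 18.15
side socket [-0.3  0.9] [443.5 203.5]
side block ((431.2547912597656, 180.35897827148438), (129.22145080566406, 77.06932830810547), 61.80942153930664)
wrist socket [-0.8  0.7] [442.9 203.3]
wrist block ((430.34478759765625, 181.4589080810547), (125.39945220947266, 75.4070053100586), 61.98894500732422)
top block ((430.10223388671875, 177.52008056640625), (123.40464782714844, 74.88452911376953), 61.724082946777344)
```

```bash
python3 -m handwheel '{"hand":[0,0,0,0,0],"dp":[[0,0.0005,-0.05],[0,0.0005,-0.1],[0,0.0005,-0.115],[0,0.0005,-0.12],[0,0.0005,-0.125]],"turn":[0,0,0,0,0]}'; python3 m.py
python3 -m handwheel '{"hand":[0,0,0,0,0],"dp":[[0,0,-0.006],[0,0,-0.012],[0,0,-0.018],[0,0,-0.022],[0,0,-0.022]],"turn":[0,0,0,0,0]}'; python3 m.py
```

```text
t: 18.92
tool_pos: [444.6, 203.5, 100.9]
ee_rot: [[-0.817, 0.577, 0.002], [0.577, 0.817, 0.001], [-0.001, 0.001, -1.0]]
wrist_force: [0.2, 0.4, -2.1]
gripper_width: 12.6
gripper_force: 59.4
YAW 54.75  M [-0.038 -0.024 -0.055] F [ 0.2  0.4 -2.1] z 100.9 t 18.93
t: 19.55
tool_pos: [443.6, 203.4, 78.0]
ee_rot: [[-0.817, 0.577, -0.001], [0.577, 0.817, -0.0], [0.0, -0.0, -1.0]]
wrist_force: [-0.4, -0.3, -1.6]
gripper_width: 12.9
gripper_force: 59.4
YAW 54.79  M [ 0.025 -0.02  -0.034] F [-0.4 -0.3 -1.6] z 78.0 t 19.55
```

In the pocket without contact; about 3 mm to the floor.

```bash
python3 -m handwheel '{"hand":[0,0,0],"dp":[[0,0,-0.0015],[0,0,-0.0028],[0,0,-0.0028]],"turn":[0,0,0]}'>/dev/null; python3 m.py
python3 -m handwheel '{"hand":[0,0],"dp":[[0,0,-0.0006],[0,0,-0.0006]],"turn":[0,0]}'>/dev/null; python3 m.py
```

```text
YAW 54.79  M [-0.011 -0.034  0.013] F [ 0.7  0.1 -2. ] z 75.5 t 19.93
YAW 54.79  M [ 0.014  0.01  -0.012] F [-0.3 -0.3 -1.8] z 74.9 t 20.18
```

```bash
python3 -m handwheel '{"hand":[0,0,0],"dp":[[0,0,-0.0006],[0,0,-0.0008],[0,0,-0.0008]],"turn":[0,0,0]}'>/dev/null; python3 m.py
python3 -m handwheel '{"hand":[0,0,0],"dp":[[0,0,-0.0003],[0,0,-0.0006],[0,0,-0.0006]],"turn":[0,0,0]}'>/dev/null; python3 m.py
```

```text
YAW 54.79  M [-0.099  0.301 -0.002] F [-1.1 -0.4  4.7] z 74.8 t 20.55
YAW 54.80  M [-0.155  0.578 -0.018] F [-2.1 -0.1 10. ] z 74.8 t 20.93
```

Standing on the floor. Release gently and rise.

```bash
python3 -m handwheel '{"hand":[0.25,0.35,0.5,1,1],"dp":[[0,0,0.0008],[0,0,0.0008],[0,0,0.0008],[0,0,0.0008],[0,0,0.0008]],"turn":[0,0,0,0,0]}'
python3 -m handwheel '{"hand":[1,1,1,1,1],"dp":[[0,0,0],[0,0,0.03],[0,0,0.08],[0,0,0.13],[0,0,0.13]],"turn":[0,0,0,0,0]}'
python3 - <<'E'
from h import *
P=None
for n in("wrist","side"):
    p=manip.get_image(n);P=cloud(p).reshape(-1,3)
    if n=="side": cv2.imwrite("pics/s4.png",cv2.resize(p["frame"][100:300,230:430],(600,600)))
    for nm,c,r,z0,z1 in(("bar",(443,202),60,80,112),("block",(431,180),90,30,42)):
        q=P[(np.hypot(P[:,0]-c[0],P[:,1]-c[1])<r)&(P[:,2]>z0)&(P[:,2]<z1)]
        print(n,nm,cv2.minAreaRect(q[:,:2].astype(np.float32)),np.percentile(q[:,2],[5,50,95]))
E
```

```text
t: 21.55
tool_pos: [443.8, 203.4, 74.2]
ee_rot: [[-0.817, 0.577, -0.0], [0.577, 0.817, 0.0], [0.0, -0.0, -1.0]]
wrist_force: [-0.5, 0.6, 0.3]
gripper_width: 76.8
gripper_force: 0.0
t: 22.18
tool_pos: [445.9, 204.1, 208.1]
ee_rot: [[-0.817, 0.576, 0.008], [0.576, 0.817, 0.002], [-0.005, 0.007, -1.0]]
wrist_force: [-0.8, -0.3, -1.2]
gripper_width: 85.5
gripper_force: 0.0
wrist bar ((442.37921142578125, 204.8335723876953), (14.033769607543945, 89.10152435302734), 55.155662536621094) [96.51608804 98.70695155 99.98055025]
wrist block ((430.4175109863281, 181.4155731201172), (125.22993469238281, 75.50120544433594), 61.88957977294922) [33.66620947 35.06638374 36.59134111]
side bar ((444.3315124511719, 202.80148315429688), (18.99473762512207, 91.21510314941406), 54.79880905151367) [ 86.84682335  97.66858144 103.28187942]
side block ((430.9468688964844, 180.1156005859375), (131.07827758789062, 77.53923797607422), 61.86137008666992) [32.10486331 37.96647209 40.42189035]
```

View pics/s4.png

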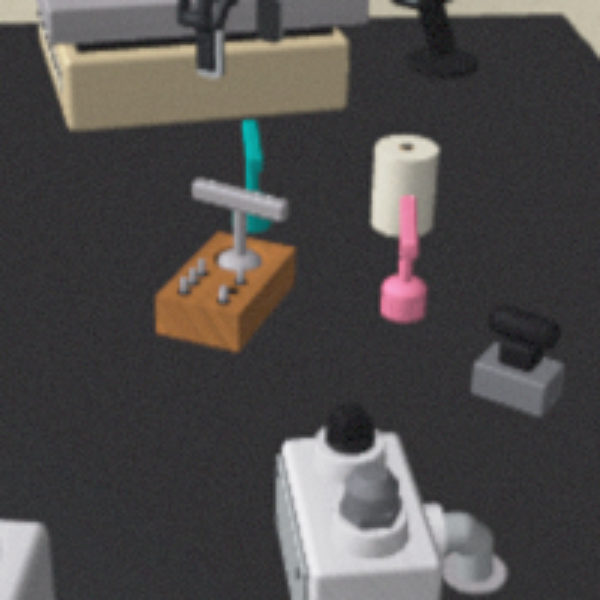

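The picture shows the key standing upright in its pocket (around pixel 240, 230), with its height as at the start and the gripper clear.

```bash
python3 -c 'from workcell import manip;print(manip.job_done())'
```

```text
the job is handed in; nothing more can be done
None
```

The plug was tightened with the key to about 0.2 N m above its loose drag, the key stands upright in its pocket again, the tape, roll and stamp were left alone, and the job is handed in at about 22 s; no verdict was returned.

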